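Hook and close the cover of a brazing bench gas box

ROBOT

A 6-joint arm with a two-finger parallel gripper is mounted at the origin on the work surface. World frame = base frame: x ahead of the robot, y to its left, z up, the work surface at z = 0. Lengths are in m, angles in degrees, forces in N, time in s.
With the tool pointing down it reaches from about 0.4 to 0.825 m from the base axis. Payload 7 kg.
Tool frame: the origin (TCP) lies midway between the tips of the shut fingers; the grasp point (between the pads) lies 19 mm behind it; z points along the fingers, y is the line along which they close (so a half turn about z gives the same grasp; the last joint's range is limited). The gripper opens to 88 mm and grips with 3 to 60 N. Pads are 19 mm wide; open, the fingers measure 130 mm over their backs; the gripper's body (78 mm by 193 mm) begins 47 mm behind the grasp point.
Start: joints at [-52.191, 20.546, 0.682, 0, -70.136, -16.507], TCP at [0.245, -0.629, 0.193] pointing down, gripper open.
Joint ranges: [-176.03, 176.03], [-82.01, 121.73], [-58.28, 71.71], [-173.87, 95.51], [-174.79, -0.11], [-173.66, 173.66]. Speed limits (degrees/s): [136.94, 136.94, 172.46, 180, 180, 180].

INTERFACE

Orientations are given as [roll, pitch, yaw] about the fixed x, y, z axes, in that order (R = Rz(yaw) Ry(pitch) Rx(roll)).
In Python, from plant import ctrl gives the robot as it stands. The module is installed in compiled form; this text tells all that it offers.
- The arm moves only by the tool play_rows, never from a script. Its argument "commands" is a list that holds one entry, the list of rows, each a list of 7 numbers: the turn, a rotation vector about the tool's x, y, z in rad, then the shift along the tool's x, y, z in cm, then the finger opening in cm, from 0 to 8.76. In form: [[[ax, ay, az, x, y, z, grip], ...]]. A call has 1 to 8 rows; each row is the pose to reach, as a shift and turn from the pose commanded when the call began, along the tool's axes at that moment; what a row does not reach only later rows make up. A row lasts 1/12 s, in which the tool goes at most 41.7 mm and 7.16 degrees, less where a joint would pass 70% of its speed; a pose out of reach is approached as far as the arm can. A call with a gripper value outside its range is refused whole. The fingers move at their own pace and stop on an object; the grip force is fixed at half the most. Time passes only in rows, so rows that repeat a pose let the fingers close. It gives the time, the measured TCP pose, the force, the opening and the grip force at its end, in the units of the state.
- ctrl.get_obs(): the state, without advancing time (a new reading comes with each control period).
- ctrl.snapshot(name): name is "scene" or "top"; returns a dict with "color" (384x512x3 uint8, red, green, blue), "camera_matrix" (3x3 intrinsics, pixels), "origin" and "rotation" of the camera in the world. Camera axes: x right, y down, z forward; pixel columns grow to the right and rows downward; lengths in m; the calibration is good to about 2 mm. A picture is of the moment at which its call begins. There is no depth.
- ctrl.close_job(): hands the job in; it is judged then, once.
Trained networks look in a picture, given as the dict that the camera call returned (one of the last four; its "shot" number tells which), for a name from the list of things; names that differ only in an ending like _2 or _b are one class to them, and where a whole thing is asked for, a point or a joint stands for the part that bears it (a point fixed in the world has none). Each returns a list of dicts, best first, with "conf" (0 to 1); they miss things now and then, are a little off and sometimes report something else, mostly with a low value. They report only what shows in the picture. A call takes as long as a camera call. They do not tell look-alikes from the thing itself.
- ctrl.find_in(picture, name): "bbox" ([left, top, width, height] in pixels, round what is visible of it).
The state is a dict: "clock": time; "joint_pos": joint angles; "qvel": joint speeds; "tau": joint torques, N m; "tool_pos": TCP position; "orientation": TCP orientation; "force": force on the tool from outside, world axes, zero at the start; "moment": the same for the moment, N m; "opening": finger opening in m; "gripper_force": force on a finger pad.
Only numpy, scipy, OpenCV 4.12 (cv2) and the standard library are available. Lean on these libraries where they do the work, as an engineer would, in place of code of your own. Each camera call takes 0.05 s, during which the arm holds its last target. There are 200 camera calls.

TASK

Put the cover with the narrow lip back on the open green gas control box: hook its lip under the ledge at the low edge of the sloping face while the cover's other edge is still raised, then swing that top edge down until the cover lies flat and centred on the face. Lower it shut gently, do not let it drop, then let go; do not disturb the other things on the bench.

Things in the scene. Friction and masses are not known exactly. Their poses are not given: they have to be found in the camera images.
- gasbox: Green painted steel gas control box, fixed, 170 (x) x 190 (y) mm, its sloping upper face open. Origin: centre of its footprint, on the bench. x points from its low side (ledge top 90 mm high; to the robot's right, give or take 0.3 rad) to the 138 mm high block along its high side (40 mm deep), which carries three brass stubs 14 mm high.
- seat: Sloping face of the box, on which the shut cover lies. Origin: in the surface, mid-width, at the foot of the lower stop wall (plane x = 0); 75 mm above the bench, 75 mm from the box's origin to its low side. x up the slope, y along the ledge (y of the box), z square out, leaning 25 deg from vertical to the low side. Opening: x 25 to 105 mm, 114 mm wide, fittings inside. No side walls.
- ledge (a point): Middle of the ledge's free edge, at its underside: x = 15, z = 12 mm in the seat's frame. The 4 mm thick ledge overhangs the face from the lower stop wall (x = 0) to x = 15 mm, leaving a 12 mm high slot under it, 190 mm wide, open at both ends.
- top_stop (a point): Foot of the strip across the top of the face: x = 129, z = 0 mm in the seat's frame. It is 8 mm high and 190 mm wide; the shut cover (125 mm long) lies between it and the lower stop with 4 mm of play.
- cover: The cover: bare steel plate 5 mm thick, 0.3 to 0.54 kg, loose on the bench, grip up, left or right of the box. Main plate 150 (y) x 105 mm with dark vent slots; at its -x edge a lip 110 mm wide sticks out 20 mm in the same plane. Origin: centre of the 125 x 150 outline, underside. x points from lip to top edge, z out through the grip. Lip to the robot's right, turned up to 0.5 rad.
- cover_lip (a point): Middle of the free edge of the cover's lip, on the underside: 62.5 mm from the cover's origin along -x.
- cover_top (a point): Middle of the cover's top edge, on the underside: 62.5 mm from the cover's origin along +x.
- cover_grip (a point): Point 23.5 mm above the underside (x = 4, y = 0 mm in the cover's frame) in the cover's black upright grip rib: 64 mm long (x), 14 mm wide (y), top 33.5 mm above the underside. Pinch it across its width.
- blank: Bystander, not the cover: a square-edged steel plate 130 x 150 x 5 mm with the same grip but no lip and no slots, lying flat on the other side of the box from the cover. Origin: centre of its underside.
- hammer: Bystander: hammer lying on the bench between robot and box. Origin on its underside.
- tin: Bystander: white flux jar, 64 mm across, 85 mm high, standing behind the right-hand plate. Origin: centre of its underside.
- flange: Bystander: brass flanged fitting, 70 mm across, 45 mm high, standing behind the left-hand plate. Origin: centre of its underside.
Not all that is in view belongs to the job. Leave any turquoise look-alike of the cover alone.

How it is judged:
By the outcome, as a careful person would: the job done as asked, in the order asked, and still so for the second after the job is handed in, with the robot touching nothing.
It also fails if it takes over 45 s, if anything falls off the work surface, if the arm or the gripper's body presses on something with over 40 N, if the wrist force passes 120 N, or if a joint passes its speed limit or range.

## Working session

There is one attempt and no reset: what is moved stays moved. The work goes in short steps, Python scripts to look and compute and a tool call to move; the robot and the scene stay as the last step left them, time stands still between calls to the robot, and variables do not carry over. Pictures are saved under pics/ and viewed, at most 10 in all, crops included, and the job is handed in when it is done.

Besides the shell and the picture viewer there is one more tool, called after "Request:" by a JSON object that holds its "api" and its "payload", one argument or row to a line. play_rows: Moves the arm, as the interface text tells. Its arguments: {"type":"object","properties":{"commands":{"type":"array","items":{"type":"array","items":{"type":"array","items":{"type":"number"}}}}},"required":["commands"]}

```bash
mkdir -p pics
cat > h.py <<'E'
import numpy as np, cv2, pickle
from scipy.spatial.transform import Rotation as R
from plant import ctrl
def snap(n,f=None):
    p=ctrl.snapshot(n)
    if f: cv2.imwrite('pics/'+f,p['color'][:,:,::-1]); pickle.dump(p,open('pics/'+f+'.pkl','wb'))
    return p
def ray(p,u,v):
    d=np.linalg.inv(p['camera_matrix'])@[u,v,1]; return np.array(p['rotation'])@d
def onz(p,u,v,z):
    d=ray(p,u,v); o=np.array(p['origin']); return o+d*(z-o[2])/d[2]
def proj(p,X):
    c=(np.atleast_2d(X)-p['origin'])@np.array(p['rotation']); q=c@np.array(p['camera_matrix']).T; return q[:,:2]/q[:,2:]
E
python3 - <<'E'
from h import *
for n in('scene','top'):
    p=snap(n,n+'0.png'); print(n,p['camera_matrix'],p['origin'],p['rotation'])
    for t in('gasbox','cover','blank','cover_grip','cover_lip','ledge','hammer','tin','flange'):
        print(t,[(np.round(d['bbox']).tolist(),round(d['conf'],2)) for d in ctrl.find_in(p,t)])
print(ctrl.get_obs())
a=[cv2.imread(f'pics/{n}0.png') for n in('scene','top')]
cv2.imwrite('pics/both.png',cv2.resize(np.vstack(a),None,fx=.75,fy=.75))
E
```

```text
scene [[376.25888722   0.         254.10871242]
 [  0.         376.25888722 194.52128021]
 [  0.           0.           1.        ]] [0.93276617 0.80818744 0.85295109] [-128.22207985   -1.32733381  152.18772933]
gasbox []
cover [([295.0, 279.0, 60.0, 42.0], 0.93), ([371.0, 246.0, 64.0, 49.0], 0.62), ([195.0, 195.0, 72.0, 48.0], 0.38)]
blank [([191.0, 159.0, 44.0, 25.0], 0.8)]
cover_grip [([296.0, 282.0, 62.0, 37.0], 0.73), ([368.0, 249.0, 64.0, 47.0], 0.58)]
cover_lip [([296.0, 277.0, 62.0, 45.0], 0.56)]
ledge [([194.0, 196.0, 68.0, 38.0], 0.72)]
hammer [([259.0, 187.0, 51.0, 53.0], 0.96)]
tin [([155.0, 171.0, 19.0, 27.0], 0.74)]
flange [([195.0, 192.0, 81.0, 70.0], 0.64), ([232.0, 311.0, 22.0, 25.0], 0.61)]
top [[453.07708062   0.         252.40371307]
 [  0.         453.07708062 202.14923701]
 [  0.           0.           1.        ]] [0.2614816  0.02311512 1.63092791] [-171.98696458   -0.28017816  -88.99005527]
gasbox [([224.0, 142.0, 54.0, 66.0], 0.6)]
cover [([140.0, 185.0, 42.0, 49.0], 0.97), ([132.0, 266.0, 44.0, 34.0], 0.82)]
blank [([335.0, 180.0, 36.0, 46.0], 0.92)]
cover_g
[... 273 characters left out ...]
8.0, 20.0, 18.0], 0.49)]
{'clock': 1.0, 'joint_pos': array([-5.21913072e+01,  2.05458336e+01,  6.83528671e-01,  8.38997374e-04,
       -7.01362062e+01, -1.65060881e+01]), 'qvel': array([-0.07186337,  0.01542254,  0.03909548,  0.06679402,  0.00764713,
        0.09428091]), 'tau': array([-4.04977709e-04, -5.82391798e+01,  2.93307370e+01,  7.00268537e+00,
        1.25401287e-02,  1.95864402e-05]), 'tool_pos': array([ 0.24519329, -0.62888522,  0.19308178]), 'orientation': array([-1.79998348e+02, -3.33550896e-04, -1.58697110e+02]), 'force': array([-0.33380575, -0.63484164, -0.22663503]), 'moment': array([ 0.04563695,  0.03534703, -0.00928613]), 'gripper_force': 0.0, 'opening': 0.0876757225863998}
```

View pics/top0.png

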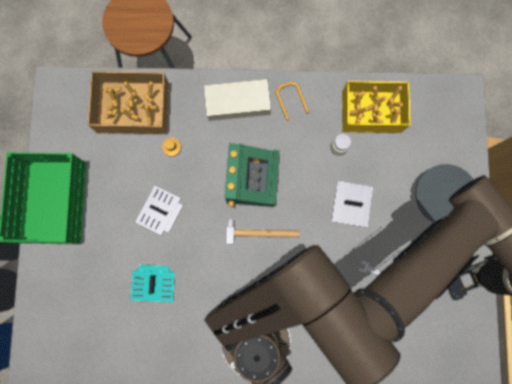

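View pics/scene0.png

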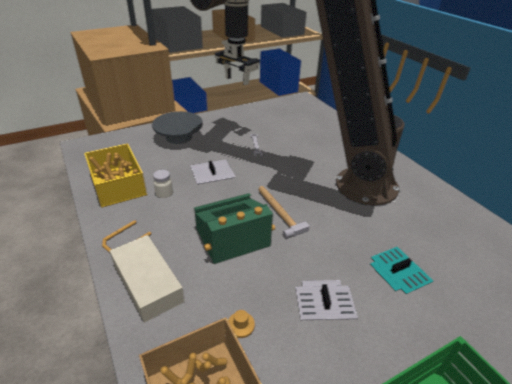

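Candidates in top: grey slotted plate (159,210), turquoise look-alike (153,284), plain grey plate (352,204). The grey slotted one with the lip fits the description. An enlarged crop will confirm it.

```bash
sed -i "s/    return p$/    p['rotation']=R.from_euler('xyz',p['rotation'],degrees=True).as_matrix(); return p/" h.py
sed -i "/if f: cv2/{s/pickle.*$//}" h.py; sed -i "s/; return p$/\n    if f: pickle.dump(p,open('pics\/'+f+'.pkl','wb'))\n    return p/" h.py; cat h.py|head -9
python3 - <<'E'
from h import *
for n in('scene','top'):
    p=snap(n,n+'1.png'); print(p['rotation'].round(3).tolist())
    if n=='top': 
        for u,v in((159,210),(352,204),(252,174),(235,225)): print(onz(p,u,v,0))
a=cv2.imread('pics/top1.png'); b=cv2.imread('pics/scene1.png')
c=np.hstack([cv2.resize(a[175:245,125:195],(400,400),interpolation=2),cv2.resize(a[135:215,215:295],(400,400),interpolation=2)])
d=cv2.resize(b[185:325,180:370],None,fx=2,fy=1.43*1,interpolation=2)
d=cv2.resize(b[190:325,180:365],(274,200),interpolation=2)
cv2.imwrite('pics/c1.png',c)
cv2.imwrite('pics/c2.png',cv2.resize(b[190:325,180:365],(740,540),interpolation=2))
E
```

```text
import numpy as np, cv2, pickle
from scipy.spatial.transform import Rotation as R
from plant import ctrl
def snap(n,f=None):
    p=ctrl.snapshot(n)
    if f: cv2.imwrite('pics/'+f,p['color'][:,:,::-1]); 
    p['rotation']=R.from_euler('xyz',p['rotation'],degrees=True).as_matrix()
    if f: pickle.dump(p,open('pics/'+f+'.pkl','wb'))
    return p
[[-0.884, 0.273, -0.379], [0.466, 0.556, -0.688], [0.023, -0.785, -0.619]]
[[0.018, -0.99, 0.139], [-1.0, -0.018, -0.002], [0.005, -0.139, -0.99]]
[0.45626575 0.35700079 0.        ]
[ 0.49101715 -0.34311358  0.        ]
[0.59538482 0.02250558 0.        ]
[0.40676306 0.0805184  0.        ]
```

View pics/c1.png

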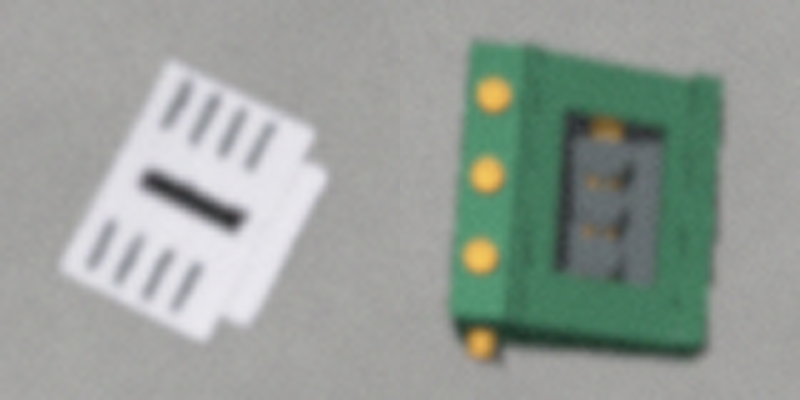

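View pics/c2.png

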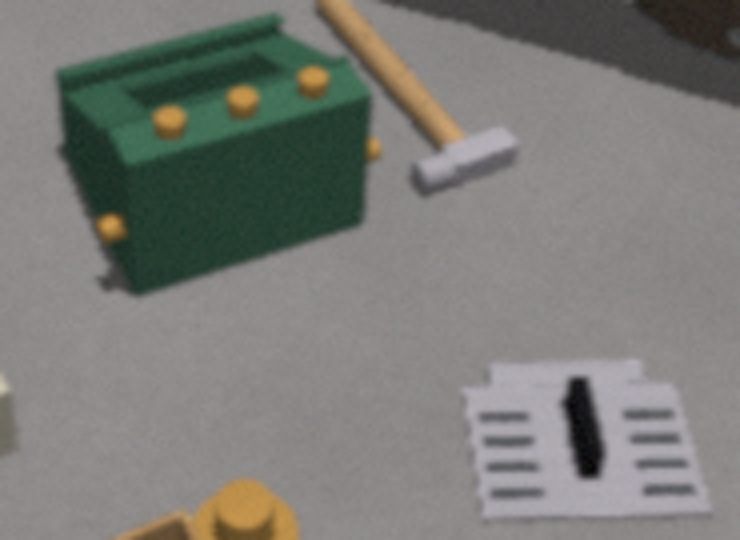

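Crop confirms it: the grey slotted plate at top (159,210) has its narrow lip at the lower right and an upright black grip. The green box is at (252,174) with its ledge on the right. Next I fit poses by silhouette in both views.

```bash
cat >> h.py <<'E'
from scipy.optimize import minimize
c25,s25=np.cos(np.radians(25)),np.sin(np.radians(25))
def seat2box(x,z): return [-.075+x*c25-z*s25, .075+x*s25+z*c25]
def prism(prof,y):   # closed profile (x,z) extruded +-y -> list of faces
    P=np.array(prof); n=len(P); A=np.c_[P[:,0],np.full(n,-y),P[:,1]]; B=A*[1,-1,1]
    return [A,B]+[np.array([A[i],A[(i+1)%n],B[(i+1)%n],B[i]]) for i in range(n)]
BOX=prism([(-.085,0),(-.085,.088),seat2box(0,.016),seat2box(.015,.016),seat2box(.015,.012),seat2box(0.129,0),(.045,.138),(.085,.138),(.085,0)],.095)
def cuboid(x0,x1,y,z0,z1): return prism([(x0,z0),(x1,z0),(x1,z1),(x0,z1)],y)
COVER=cuboid(-.0425,.0625,.075,0,.005)+cuboid(-.0625,-.0425,.055,0,.005)
GRIP=cuboid(-.028,.036,.007,.005,.0335)
S=4
def render(p,faces,T,roi):
    x0,y0,w,h=roi; m=np.zeros((h*S,w*S),np.uint8)
    for f in faces:
        q=proj(p,f@T[:3,:3].T+T[:3,3]); q=((q-[x0,y0]+.5)*S-.5)*16
        cv2.fillPoly(m,[np.round(q).astype(np.int32)],255,shift=4)
    m=cv2.resize(m,(w,h),interpolation=cv2.INTER_AREA).astype(float)/255
    return cv2.GaussianBlur(m,(0,0),.8)
def pose(x,y,yaw,z=0):
    T=np.eye(4); T[:3,:3]=R.from_euler('z',yaw,degrees=True).as_matrix(); T[:3,3]=x,y,z; return T
def fit(views,faces,x0):
    # views: (p, mask float, roi)
    def cost(v): return sum(((render(p,faces,pose(v[0],v[1],v[2]*100),r)-m)**2).sum() for p,m,r in views)
    s=np.array([x0[0],x0[1],x0[2]/100]); sim=s+np.vstack([np.zeros(3),np.diag([.01,.01,.06])])
    r=minimize(cost,s,method='Nelder-Mead',options=dict(initial_simplex=sim,xatol=1e-5,fatol=1e-4,maxiter=300))
    return r.x*[1,1,100],r.fun
def maskwhite(p,roi):
    x,y,w,h=roi; g=p['color'][y:y+h,x:x+w].astype(float).min(2)
    bg=np.median(np.r_[g[0],g[-1],g[:,0],g[:,-1]]); fg=np.percentile(g,97)
    m=np.clip((g-bg)/(fg-bg),0,1); hard=(m>.5).astype(np.uint8); 
    k=np.ones((9,9),np.uint8); f=cv2.erode(cv2.morphologyEx(cv2.copyMakeBorder(hard,9,9,9,9,0),cv2.MORPH_CLOSE,k)[9:-9,9:-9],np.ones((3,3)))
    m[f>0]=1; m[cv2.dilate(hard,np.ones((5,5)))==0]=0; return m
def maskgreen(p,roi):
    x,y,w,h=roi; c=p['color'][y:y+h,x:x+w].astype(float); g=(c[...,1]-c[...,0])/(c.sum(2)+1)
    hard=(g>.07).astype(np.uint8); k=np.ones((9,9),np.uint8)
    n,l,st,_=cv2.connectedComponentsWithStats(hard); hard=(l==1+np.argmax(st[1:,4])).astype(np.uint8)
    f=np.zeros_like(hard); cs,_=cv2.findContours(hard,0,1); cv2.drawContours(f,cs,-1,1,-1)
    return cv2.GaussianBlur(f.astype(float),(0,0),.6)
E
cat > loc.py <<'E'
from h import *
V={n:pickle.load(open(f'pics/{n}1.png.pkl','rb')) for n in('scene','top')}
rc={'top':(128,178,64,64),'scene':(285,268,80,60)}; rb={'top':(212,132,80,84),'scene':(180,180,110,90)}
out={}
for nm,fc,mk,rr,x0 in(('cover',COVER+GRIP,maskwhite,rc,(.456,.357,64)),('box',BOX,maskgreen,rb,(.58,.02,90))):
    vs=[(V[n],mk(V[n],rr[n]),rr[n]) for n in V]
    for i,n in enumerate(V): print(nm,n,fit(vs[i:i+1],fc,x0))
    v,c=fit(vs,fc,x0); print(nm,'both',v,c); out[nm]=v
pickle.dump(out,open('poses.pkl','wb'))
im=[]
for n in V:
    b=V[n]['color'][:,:,::-1].copy(); b=cv2.resize(b,None,fx=4,fy=4,interpolation=2)
    for nm,fc in(('cover',COVER+GRIP),('box',BOX)):
        T=pose(*out[nm])
        for f in fc: cv2.polylines(b,[np.round((proj(V[n],f@T[:3,:3].T+T[:3,3])+.5)*4).astype(int)],1,(0,0,255),1)
    for r in (rc[n],rb[n]): im.append(cv2.resize(b[r[1]*4:(r[1]+r[3])*4,r[0]*4:(r[0]+r[2])*4],(390,290)))
cv2.imwrite('pics/ov.png',np.vstack([np.hstack(im[:2]),np.hstack(im[2:])]))
E
python3 loc.py
```

```text
cover scene (array([ 0.45069746,  0.34918847, 65.04654341]), np.float64(235.9612589022238))
cover top (array([ 0.45314812,  0.35363469, 64.90402178]), np.float64(10.859785436780399))
cover both [ 0.45141666  0.35099991 64.27756978] 275.2924376700258
box scene (array([5.74043220e-01, 1.91023433e-02, 8.56184519e+01]), np.float64(104.16465477785258))
box top (array([5.75733910e-01, 2.17468932e-02, 8.72638500e+01]), np.float64(77.34203425368413))
box both [5.75364475e-01 2.03930052e-02 8.59053847e+01] 200.11004849836962
```

View pics/ov.png

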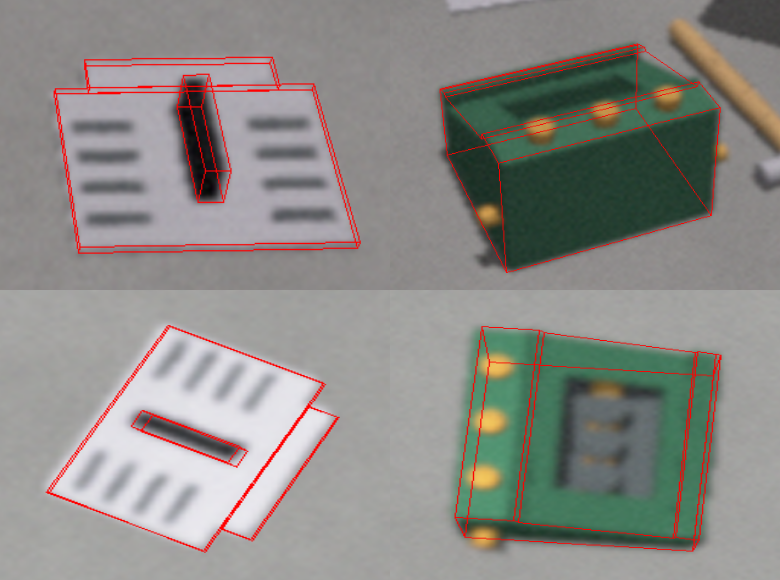

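```bash
cat > go.py <<'E'
# go.py: relative row from measured pose (or cmd.npy) to target poses given as lines of x y z roll pitch yaw (m,deg)
from h import *
import sys
o=ctrl.get_obs(); p0=o['tool_pos']; R0=R.from_euler('xyz',o['orientation'],degrees=True)
def row(p,Rt):
    return np.round(np.r_[(R0.inv()*Rt).as_rotvec(), R0.inv().apply(np.array(p)-p0)*100],3).tolist()
if __name__=='__main__':
    for a in sys.argv[1:]:
        v=[float(s) for s in a.split(',')]; print(row(v[:3],R.from_euler('xyz',v[3:],degrees=True)))
E
python3 go.py .5,-.35,.26,180,0,-158.7 .52,0,.28,180,0,-140 .454,.356,.15,180,0,-115.2
```

```text
[-0.0, 0.0, 0.0, -33.869, 16.726, -6.693]
[-0.0, 0.0, -0.326, -48.448, 48.608, -8.694]
[-0.0, 0.0, -0.759, -55.231, 84.174, 4.305]
```

Request:
{"api": "play_rows", "payload": {
  "commands": [
    [[0,0,0,-33.9,16.7,-6.7,8.7],[0,0,0,-33.9,16.7,-6.7,8.7],[0,0,0,-33.9,16.7,-6.7,8.7],[0,0,0,-33.9,16.7,-6.7,8.7],[0,0,0,-33.9,16.7,-6.7,8.7],[0,0,0,-33.9,16.7,-6.7,8.7],[0,0,0,-33.9,16.7,-6.7,8.7],[0,0,-0.33,-48.4,48.6,-8.7,8.7]]
  ]
}}

```text
clock: 1.77
tool_pos: [0.4502, -0.3756, 0.2477]
orientation: [-179.9, 0.0, -151.6]
force: [0.8, 0.0, 0.2]
opening: 0.087
gripper_force: 0.0
```

```bash
python3 go.py .52,0,.28,180,0,-140 .454,.356,.15,180,0,-115.2
```

```text
[-0.001, -0.0, -0.203, -23.999, 29.718, -3.261]
[-0.001, -0.0, -0.636, -35.117, 64.19, 9.7]
```

Request:
{"api": "play_rows", "payload": {
  "commands": [
    [[0,0,-0.2,-24,29.7,-3.3,8.7],[0,0,-0.2,-24,29.7,-3.3,8.7],[0,0,-0.2,-24,29.7,-3.3,8.7],[0,0,-0.2,-24,29.7,-3.3,8.7],[0,0,-0.2,-24,29.7,-3.3,8.7],[0,0,-0.2,-24,29.7,-3.3,8.7],[0,0,-0.2,-24,29.7,-3.3,8.7],[0,0,-0.2,-24,29.7,-3.3,8.7]]
  ]
}}

```text
clock: 2.43
tool_pos: [0.5072, -0.0477, 0.2769]
orientation: [-180.0, 0.1, -140.1]
force: [1.3, -1.0, -0.4]
opening: 0.0872
gripper_force: 0.0
```

```bash
python3 go.py  .454,.356,.25,180,0,-115.2 .454,.356,.12,180,0,-115.2
```

```text
[-0.001, 0.001, -0.434, -21.826, 34.373, 2.698]
[-0.001, 0.001, -0.434, -21.813, 34.379, 15.698]
```

Request:
{"api": "play_rows", "payload": {
  "commands": [
    [[0,0,-0.434,-21.8,34.4,2.7,6],[0,0,-0.434,-21.8,34.4,2.7,6],[0,0,-0.434,-21.8,34.4,2.7,6],[0,0,-0.434,-21.8,34.4,2.7,6],[0,0,-0.434,-21.8,34.4,2.7,6],[0,0,-0.434,-21.8,34.4,2.7,6],[0,0,-0.434,-21.8,34.4,2.7,6],[0,0,-0.434,-21.8,34.4,2.7,6]]
  ]
}}

```text
clock: 3.1
tool_pos: [0.4628, 0.2821, 0.2545]
orientation: [-180.0, 0.1, -115.2]
force: [0.8, 0.4, 0.0]
opening: 0.0601
gripper_force: 0.0
```

```bash
python3 go.py  .454,.356,.12,180,0,-115.2 .454,.356,.06,180,0,-115.2
```

```text
[-0.0, 0.001, 0.0, -6.302, 3.949, 13.459]
[-0.0, 0.001, 0.0, -6.296, 3.951, 19.459]
```

Request:
{"api": "play_rows", "payload": {
  "commands": [
    [[0,0,0,-6.3,3.95,6,6],[0,0,0,-6.3,3.95,12,6],[0,0,0,-6.3,3.95,19.4,6],[0,0,0,-6.3,3.95,19.4,6],[0,0,0,-6.3,3.95,19.4,6],[0,0,0,-6.3,3.95,19.4,6],[0,0,0,-6.3,3.95,19.4,6],[0,0,0,-6.3,3.95,19.4,6]]
  ]
}}

```text
clock: 3.77
tool_pos: [0.4555, 0.3543, 0.0616]
orientation: [-180.0, 0.0, -115.2]
force: [0.1, -0.2, 1.8]
opening: 0.06
gripper_force: 0.0
```

```bash
python3 go.py  .454,.356,.0075,180,0,-115.2
python3 - <<'E'
from h import *
a=snap('scene','s2.png')['color'][:,:,::-1]; b=snap('top','t2.png')['color'][:,:,::-1]
c=np.hstack([cv2.resize(a[215:335,270:390],(400,400),interpolation=2),cv2.resize(b[165:245,120:200],(400,400),interpolation=2)])
cv2.imwrite('pics/c3.png',c)
E
```

```text
[-0.001, 0.001, 0.0, -0.091, 0.215, 5.411]
```

View pics/c3.png

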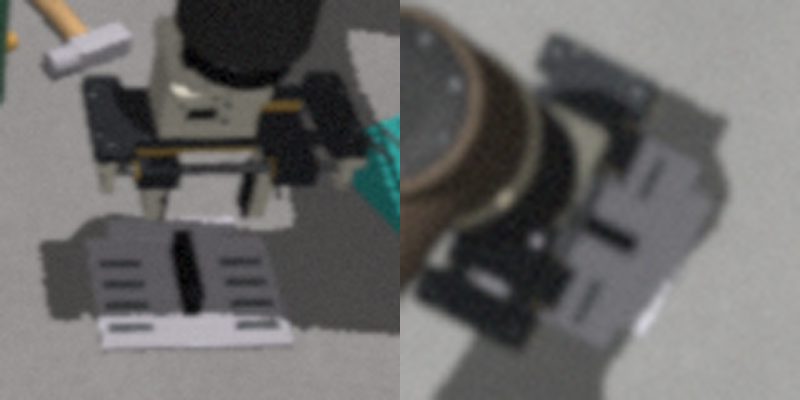

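Fingers straddle the rib (scene crop, rib at about (187,270), finger tips at 155 and 255). Descend and close.

Request:
{"api": "play_rows", "payload": {
  "commands": [
    [[0,0,0,-0.1,0.2,2.5,6],[0,0,0,-0.1,0.2,4.3,6],[0,0,0,-0.1,0.2,5.4,6],[0,0,0,-0.1,0.2,5.4,6],[0,0,0,-0.1,0.2,5.4,0.5],[0,0,0,-0.1,0.2,5.4,0.5],[0,0,0,-0.1,0.2,5.4,0.5],[0,0,0,-0.1,0.2,5.4,0.5]]
  ]
}}

```text
clock: 4.53
tool_pos: [0.4538, 0.3562, 0.0073]
orientation: [-180.0, 0.1, -115.2]
force: [-0.0, 0.5, 0.6]
opening: 0.0389
gripper_force: 0.0
```

Request:
{"api": "play_rows", "payload": {
  "commands": [
    [[0,0,0,0,0,0,0.5],[0,0,0,0,0,0,0.5],[0,0,0,0,0,0,0.5],[0,0,0,0,0,0,0.5]]
  ]
}}

```text
clock: 4.87
tool_pos: [0.4533, 0.3556, 0.0062]
orientation: [-180.0, 0.0, -115.2]
force: [-0.1, 0.7, 0.4]
opening: 0.012
gripper_force: 0.0
```

Request:
{"api": "play_rows", "payload": {
  "commands": [
    [[0,0,0,0,0,0,0.5],[0,0,0,0,0,0,0.5],[0,0,0,0,0,0,0.5]]
  ]
}}

```text
clock: 5.12
tool_pos: [0.4533, 0.3556, 0.0061]
orientation: [180.0, -0.0, -115.2]
force: [-0.6, 0.9, 0.3]
opening: 0.0053
gripper_force: 0.0
```

Run:
```python
from h import *
o=ctrl.get_obs(); print({k:np.round(o[k],4) for k in('opening','gripper_force','force','moment','tool_pos','joint_pos')})
a=snap('scene','s3.png')['color'][:,:,::-1]; b=snap('top','t3.png')['color'][:,:,::-1]
c=np.hstack([cv2.resize(a[215:335,270:390],(400,400),interpolation=2),cv2.resize(b[165:245,120:200],(400,400),interpolation=2)])
cv2.imwrite('pics/c4.png',c)
```

```text
{'opening': np.float64(0.0053), 'gripper_force': np.float64(0.0), 'force': array([-0.553 ,  0.9066,  0.3128]), 'moment': array([ 0.0221,  0.0423, -0.0198]), 'tool_pos': array([0.4533, 0.3556, 0.0061]), 'joint_pos': array([ 5.75579e+01,  2.21185e+01, -2.47786e+01, -8.00000e-04,
       -4.31100e+01, -8.27663e+01])}
```

View pics/c4.png

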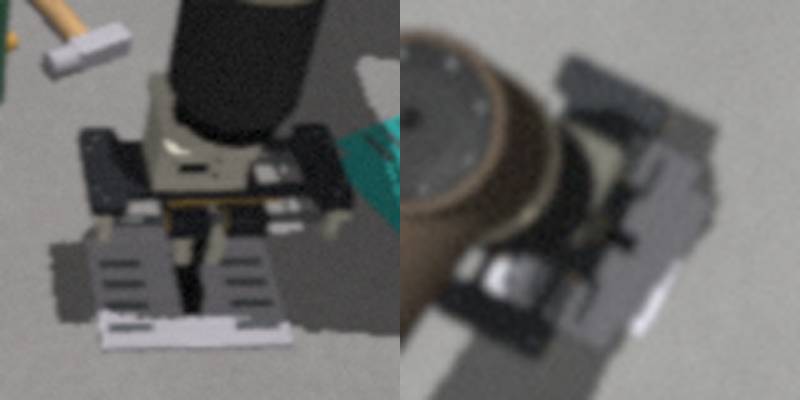

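Run:
```python
from h import *
T=pose(.4523,.3523,64.8)
V=[pickle.load(open(f'pics/{n}3.png.pkl','rb')) for n in 'st']
out=[]
for p,(x,y,s,k) in zip(V,((270,215,120,5),(120,165,80,5))):
    b=cv2.resize(p['color'][y:y+s,x:x+s,::-1],(400,400),interpolation=2); f=400/s
    q=lambda X:np.round((proj(p,X)+.5-[x,y])*f).astype(int)
    for F in GRIP: cv2.polylines(b,[q(F@T[:3,:3].T+T[:3,3])],1,(0,0,255),1)
    for z,c in((.0061,(0,255,0)),(.0251,(255,255,0)),(.072,(255,0,255))): cv2.circle(b,tuple(q(np.array([.4533,.3556,z]))[0].tolist()),4,c,-1)
    out.append(b)
cv2.imwrite('pics/c5.png',np.hstack(out))
```

```text
(no output)
```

View pics/c5.png

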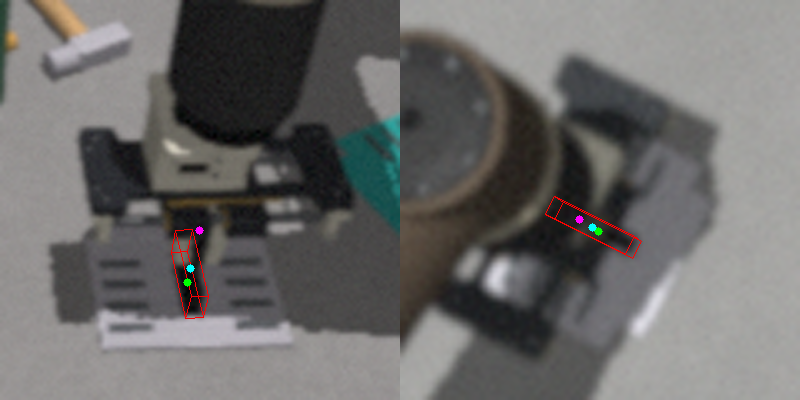

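Run:
```python
from h import *
p=pickle.load(open('pics/s3.png.pkl','rb'))
c=p['color'].astype(int)
print('cols 318..340'); 
for y in range(280,312,1): print(y,' '.join('%3d%+03d'%(c[y,x].sum()//3,c[y,x,0]-c[y,x,2]) for x in range(319,340)))
```

```text
cols 318..340
280  56+15  49+25  33+17  24-04  27-03  27-03  21+00  26+01  20-01  25-06  24-04  25-04  29+00  31-05  44+00  52-02  58-01  55+02  57+10  44+13  35+00
281  65+14  51+25  42+14  30-01  27+00  32-04  24-05  22-07  27-02  21-01  30+00  25-06  26-03  30-02  45-01  56+01  60+01  62+09  57+18  47+21  38+07
282  65+20  57+26  39+15  32-01  31-03  31-04  31-03  23+00  20-03  24-03  20-01  19-03  24-06  32-05  49+01  71+06  82+09  75+15  60+25  49+23  37+06
283  70+19  57+27  42+14  23+01  27-01  30-02  23-01  24-04  28-07  23-06  22-07  23-01  23-02  34+00  64+06  89+09  97+12  87+16  62+17  43+12  28+01
284  74+06  56+10  33+06  26-03  26-06  23-02  21-02  23-08  21-08  18-09  21-07  25-04  24-03  41+02  74+07  98+12 106+12  93+10  67+07  37+03  27+00
285  79-02  56+02  33-06  30-04  24-01  26+01  32-03  32-02  34-04  27-03  23-02  28-04  27-04  47+01  80+07 103+12 107+12  98+11  76+07  48+02  33-01
286  80-01  67+01  54+02  57+04  62+05  61+07  61+05  61+05  54+03  36+02  25+01  27-02  29+01  59+02  90+08 106+11 111+12 107+10  92+09  73+04  66+01
287  89+01  83+00  80+07  87+
[... 3045 characters left out ...]
20+00   9+00  15-03  32-02  57+00  83-02  89-02  87-03  93-03  90-03  92-03  92-02  87-03  85-05
308  90-02  94-02  91+00  92-01  88-01  73+00  44-04  24-03  30-02  31-05  44-02  66-03  87-02  92-04  93-02  90-02  93-03  90-03  92+00  92-03  90-06
309 103-03  95-02  93+00  94-02  98-03  96-03  85-03  90-02  91-02  90+01  90-02  98-04 114-02 119-01 115-03 115-03 115-03 117-03 119-02 118-04 118-04
310 139-04 122-02 116-04 128-02 139-03 143-02 143-03 155-02 161-02 159-02 149-02 147-04 162-04 167-02 164-03 168-02 166-03 168-04 170-04 168-04 161-04
311 174-04 171-03 167-04 169-03 172-03 173-03 176-04 181-04 182-04 183-04 178-03 178-04 181-03 184-03 186-04 186-02 186-02 184-02 184-04 185-03 179-05
```

Request:
{"api": "play_rows", "payload": {
  "commands": [
    [[0,0,0,0,0,0,6],[0,0,0,0,0,0,6],[0,0,0,0,0,0,6],[0,0,0,0,0,0,6],[0,0,0,0,0,0,6],[0,0,0,0,0,0,6],[0,0,0,0,0,0.1,6],[0,0,0,0,0,0.2,6]]
  ]
}}

```text
clock: 5.88
tool_pos: [0.4533, 0.3556, 0.0041]
orientation: [-180.0, 0.0, -115.2]
force: [-0.7, -0.0, -0.3]
opening: 0.0534
gripper_force: 0.0
```

The tips closed above the rib without touching it and without force. The image puts them about 27 mm higher than the stated TCP height. I'll lower further under force watch.

Request:
{"api": "play_rows", "payload": {
  "commands": [
    [[0,0,0,0,0,0.4,6],[0,0,0,0,0,0.8,6],[0,0,0,0,0,1.2,6],[0,0,0,0,0,1.5,6],[0,0,0,0,0,1.7,6],[0,0,0,0,0,1.9,6],[0,0,0,0,0,1.9,6]]
  ]
}}

```text
clock: 6.47
tool_pos: [0.4532, 0.3554, -0.0154]
orientation: [180.0, -0.0, -115.2]
force: [0.6, -0.7, 0.2]
opening: 0.0601
gripper_force: 0.0
```

Request:
{"api": "play_rows", "payload": {
  "commands": [
    [[0,0,0,0,0,0.1,6],[0,0,0,0,0,0.2,6],[0,0,0,0,0,0.3,6],[0,0,0,0,0,0.3,6]]
  ]
}}

```text
clock: 6.8
tool_pos: [0.4533, 0.3556, -0.0179]
orientation: [180.0, -0.0, -115.2]
force: [-0.4, -0.5, 0.2]
opening: 0.0602
gripper_force: 0.0
```

Request:
{"api": "play_rows", "payload": {
  "commands": [
    [[0,0,0,0,0,0.1,6],[0,0,0,0,0,0.2,6],[0,0,0,0,0,0.2,6]]
  ]
}}

```text
clock: 7.05
tool_pos: [0.4533, 0.3555, -0.02]
orientation: [180.0, -0.0, -115.2]
force: [-0.1, 0.7, 0.9]
opening: 0.0601
gripper_force: 0.0
```

Request:
{"api": "play_rows", "payload": {
  "commands": [
    [[0,0,0,0,0,0.1,6],[0,0,0,0,0,0.2,6],[0,0,0,0,0,0.2,6]]
  ]
}}

```text
clock: 7.3
tool_pos: [0.4533, 0.3555, -0.022]
orientation: [180.0, -0.0, -115.2]
force: [-0.2, 0.5, 0.2]
opening: 0.0598
gripper_force: 0.0
```

Request:
{"api": "play_rows", "payload": {
  "commands": [
    [[0,0,0,0,0,0,0.5],[0,0,0,0,0,0,0.5],[0,0,0,0,0,0,0.5],[0,0,0,0,0,0,0.5],[0,0,0,0,0,0,0.5],[0,0,0,0,0,0,0.5],[0,0,0,0,0,0,0.5],[0,0,0,0,0,0,0.5]]
  ]
}}

```text
clock: 7.97
tool_pos: [0.4534, 0.3556, -0.0218]
orientation: [-180.0, 0.0, -115.2]
force: [0.3, 0.3, 0.7]
opening: 0.0138
gripper_force: 30.0
```

Run:
```python
from h import *
o=ctrl.get_obs(); print({k:np.round(o[k],4) for k in('opening','gripper_force','force','moment','tool_pos','orientation')})
```

```text
{'opening': np.float64(0.0138), 'gripper_force': np.float64(29.9996), 'force': array([0.2564, 0.2502, 0.718 ]), 'moment': array([-0.0692, -0.1596,  0.0096]), 'tool_pos': array([ 0.4534,  0.3556, -0.0218]), 'orientation': array([-1.799934e+02,  2.300000e-03, -1.152074e+02])}
```

Request:
{"api": "play_rows", "payload": {
  "commands": [
    [[0,0,0,0,0,-0.5,0.5],[0,0,0,0,0,-2,0.5],[0,0,0,0,0,-5,0.5],[0,0,0,0,0,-9,0.5],[0,0,0,0,0,-13,0.5],[0,0,0,0,0,-17,0.5],[0,0,0,0,0,-20,0.5],[0,0,0,0,0,-20,0.5]]
  ]
}}

```text
clock: 8.63
tool_pos: [0.4557, 0.358, 0.1857]
orientation: [-179.8, 0.6, -115.2]
force: [0.8, 0.7, -3.5]
opening: 0.0138
gripper_force: 30.0
```

```bash
cat > plan.py <<'E'
from go import *
BX=(.575,.0205,86.3); G=np.array([.0035,0,-.0218])   # TCP in cover frame
Fl=np.diag([-1.,1,-1])
Tb=pose(*BX); Rs=Tb[:3,:3]@np.array([[c25,0,-s25],[0,1,0],[s25,0,c25]]); os_=Tb[:3,:3]@[-.075,0,.075]+Tb[:3,3]
def cover_T(a,xt,h,y=0):
    Rc=Rs@R.from_euler('y',-a,degrees=True).as_matrix()
    tip=os_+Rs@[xt/1e3,y/1e3,h/1e3]; T=np.eye(4); T[:3,:3]=Rc; T[:3,3]=tip-Rc@[-.0625,0,0]; return T
def target(a,xt,h,y=0):
    T=cover_T(a,xt,h,y); return T[:3,3]+T[:3,:3]@G, R.from_matrix(T[:3,:3]@Fl)
def cover_now(): # hypothesis A
    Rc=R0.as_matrix()@Fl; T=np.eye(4); T[:3,:3]=Rc; T[:3,3]=p0-Rc@G; return T
def seatpose():
    T=cover_now(); q=Rs.T@(T[:3,3]+T[:3,:3]@[-.0625,0,0]-os_)*1e3; e=R.from_matrix(Rs.T@T[:3,:3]).as_euler('xyz',degrees=True)
    return q.round(1),e.round(2)
if __name__=='__main__':
    print('now',o['clock'].__round__(2),p0.round(4),'tip in seat mm, rpy',*seatpose(),'F',o['force'].round(1),'grip',round(o['opening'],4),o['joint_pos'].round(1))
    for s in sys.argv[1:]:
        v=[float(k) for k in s.split(',')]; p,Rt=target(*v); print(s,p.round(3),row(p,Rt))
E
python3 plan.py 14,60,100
```

```text
now 8.63 [0.4557 0.358  0.1857] tip in seat mm, rpy [366.1 165.1 -25.3] [ -9.82  22.58 -23.34] F [ 0.8  0.7 -3.5] grip 0.0138 [ 57.6  11.5 -12.9   0.1 -65.  -82.8]
14,60,100 [0.575 0.023 0.216] [-0.132, -0.663, -0.358, 25.245, -25.073, -3.168]
```

Request:
{"api": "play_rows", "payload": {
  "commands": [
    [[0,0,0,3,-3,-2,0.5],[-0.02,-0.08,-0.05,6,-6,-3.2,0.5],[-0.04,-0.18,-0.1,9,-9,-3.2,0.5],[-0.06,-0.28,-0.15,12,-12,-3.2,0.5],[-0.08,-0.38,-0.2,15,-15,-3.2,0.5],[-0.1,-0.48,-0.26,18,-18,-3.2,0.5],[-0.12,-0.58,-0.31,20,-20,-3.2,0.5],[-0.13,-0.66,-0.36,22,-22,-3.2,0.5]]
  ]
}}

```text
clock: 9.3
tool_pos: [0.5366, 0.1176, 0.2083]
orientation: [177.4, 30.2, -99.3]
force: [0.5, 1.3, -4.3]
opening: 0.0137
gripper_force: 30.0
```

```bash
python3 plan.py 14,60,100
```

```text
now 9.3 [0.5366 0.1176 0.2083] tip in seat mm, rpy [142.4  50.2  64.8] [ 0.26 -5.28 -4.9 ] F [ 0.5  1.3 -4.3] grip 0.0137 [  8.2   8.5  -8.2 -31.8 -69.4  -6.4]
14,60,100 [0.575 0.023 0.216] [-0.01, -0.152, -0.085, 7.196, -5.104, -5.275]
```

Request:
{"api": "play_rows", "payload": {
  "commands": [
    [[-0.01,-0.08,-0.04,3,-2,-2,0.5],[-0.01,-0.15,-0.085,5.5,-4,-4,0.5],[-0.01,-0.15,-0.085,7.2,-5.1,-5.3,0.5],[-0.01,-0.15,-0.085,7.2,-5.1,-5.3,0.5],[-0.01,-0.15,-0.085,7.2,-5.1,-5.3,0.5],[-0.01,-0.15,-0.085,7.2,-5.1,-5.3,0.5]]
  ]
}}

```text
clock: 9.8
tool_pos: [0.5747, 0.023, 0.2145]
orientation: [179.6, 38.7, -94.1]
force: [0.5, -0.2, -3.6]
opening: 0.0136
gripper_force: 30.0
```

```bash
cat > see.py <<'E'
from plan import *
# score hypotheses for the cover in hand: white/grey plate pixels vs predicted silhouette (offset in the tool's and world's axes)
f=sys.argv[1]
out=[]
T=cover_now()
for n in('scene','top'):
    p=snap(n,f+n+'.png'); c=p['color'].copy()[:,:,::-1]
    q0=proj(p,T[:3,3])[0]; x,y=np.round(q0-70).astype(int); x=max(0,min(x,512-140)); y=max(0,min(y,384-140))
    b=cv2.resize(c[y:y+140,x:x+140],(400,400),interpolation=2); k=400/140
    q=lambda X:np.round((proj(p,X)+.5-[x,y])*k).astype(int)
    TB=np.array(T); Rc=T[:3,:3]; d=np.array([0,0,.028]); 
    TB[:3,3]+= d-Rc@d*1.0   # hypothesis B: world z bias
    for TT,col in((T,(0,0,255)),(TB,(255,0,0))):
        for F in COVER: cv2.polylines(b,[q(F@TT[:3,:3].T+TT[:3,3])],1,col,1)
    for F in BOX: cv2.polylines(b,[q(F@Tb[:3,:3].T+Tb[:3,3])],1,(0,255,255),1)
    out.append(b)
cv2.imwrite(f'pics/{f}.png',np.hstack(out))
E
python3 plan.py; python3 see.py v1
```

```text
now 9.8 [0.5747 0.023  0.2145] tip in seat mm, rpy [59.9  0.8 99.3] [  0.18 -13.66  -0.32] F [ 0.5 -0.2 -3.6] grip 0.0136 [ -8.4  16.6   1.2 -39.1 -81.1  13. ]
```

View pics/v1.png

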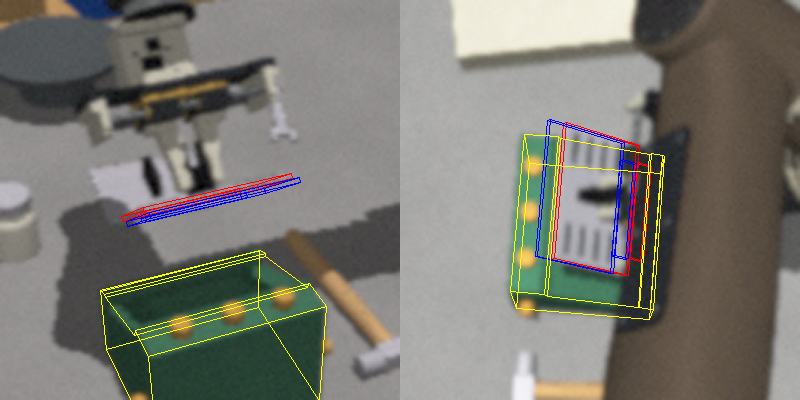

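Picture v1: the held cover in the top view matches the red outline (tool-frame offset hypothesis) at crop (600,200). In the scene view it is edge-on over the box. So the model holds and I move to the pre-hook pose.

```bash
python3 plan.py 14,26,30 14,25,5
```

```text
now 9.9 [0.5746 0.0243 0.2154] tip in seat mm, rpy [61.5  0.8 99.6] [  0.15 -13.65  -0.15] F [-0.3 -0.1 -4.8] grip 0.0141 [ -8.3  16.5   1.3 -39.1 -81.1  13. ]
14,26,30 [0.575 0.021 0.138] [0.002, -0.006, -0.003, 5.077, -0.089, 5.885]
14,25,5 [0.576 0.031 0.115] [0.002, -0.006, -0.003, 5.764, -0.095, 8.29]
```

Request:
{"api": "play_rows", "payload": {
  "commands": [
    [[0,0,0,1.5,0,1.6,0.5],[0,0,0,3,0,3.4,0.5],[0,0,0,5.1,-0.1,5.4,0.5],[0,-0.006,0,5.4,-0.1,6.4,0.5],[0,-0.006,0,5.6,-0.1,7.2,0.5],[0,-0.006,0,5.7,-0.1,8,0.5],[0,-0.006,0,5.7,-0.1,8,0.5],[0,-0.006,0,5.7,-0.1,8,0.5]]
  ]
}}

```text
clock: 10.57
tool_pos: [0.5768, 0.0292, 0.1184]
orientation: [179.9, 39.0, -93.8]
force: [0.4, -0.3, -4.0]
opening: 0.0137
gripper_force: 30.0
```

```bash
python3 plan.py 14,22,2.5 14,8,2.5 14,2,2.5
```

```text
now 10.57 [0.5768 0.0292 0.1184] tip in seat mm, rpy [25.  -1.2  9.2] [  0.05 -13.98  -0.09] F [ 0.4 -0.3 -4. ] grip 0.0137 [ -8.4  22.2  -4.  -41.  -72.8  20.4]
14,22,2.5 [0.576 0.029 0.111] [0.0, -0.0, -0.002, 0.448, 0.124, 0.573]
14,8,2.5 [0.575 0.017 0.105] [0.0, -0.0, -0.002, 1.806, 0.122, 0.235]
14,2,2.5 [0.574 0.011 0.103] [0.0, -0.0, -0.002, 2.388, 0.121, 0.09]
```

Request:
{"api": "play_rows", "payload": {
  "commands": [
    [[0,0,0,0.2,0.1,0.3,0.5],[0,0,0,0.45,0.1,0.55,0.5],[0,0,0,0.45,0.1,0.6,0.5],[0,0,0,0.45,0.1,0.6,0.5]]
  ]
}}

```text
clock: 10.9
tool_pos: [0.5754, 0.0287, 0.11]
orientation: [179.8, 39.0, -94.0]
force: [-0.4, -1.1, -4.0]
opening: 0.0138
gripper_force: 30.0
```

```bash
python3 plan.py 14,22,-1 14,8,2.5 14,2,2.5
```

```text
now 10.9 [0.5754 0.0287 0.11  ] tip in seat mm, rpy [20.9  0.4  1.7] [  0.08 -13.99  -0.21] F [-0.4 -1.1 -4. ] grip 0.0138 [ -8.5  22.7  -4.5 -41.2 -72.1  21.1]
14,22,-1 [0.576 0.031 0.108] [0.0, -0.0, -0.004, -0.042, -0.016, 0.292]
14,8,2.5 [0.575 0.017 0.105] [0.0, -0.0, -0.004, 1.232, -0.02, -0.386]
14,2,2.5 [0.574 0.011 0.103] [0.0, -0.0, -0.004, 1.814, -0.022, -0.532]
```

Request:
{"api": "play_rows", "payload": {
  "commands": [
    [[0,0,0,0.02,0,0.1,0.5],[0,0,0,0.04,0,0.2,0.5],[0,0,0,0.04,0,0.2,0.5]]
  ]
}}

```text
clock: 11.15
tool_pos: [0.5755, 0.0298, 0.1081]
orientation: [179.8, 39.0, -94.0]
force: [-0.1, -0.2, -4.3]
opening: 0.0139
gripper_force: 30.0
```

```bash
python3 plan.py 14,22,-2
```

```text
now 11.15 [0.5755 0.0298 0.1081] tip in seat mm, rpy [21.1  0.4 -0.5] [  0.09 -14.    -0.21] F [-0.1 -0.2 -4.3] grip 0.0139 [ -8.4  22.8  -4.6 -41.3 -71.9  21.2]
14,22,-2 [0.576 0.031 0.107] [0.001, -0.0, -0.004, -0.055, -0.014, 0.17]
```

Request:
{"api": "play_rows", "payload": {
  "commands": [
    [[0,0,0,0.02,0,0.1,0.5],[0,0,0,0.04,0,0.2,0.5],[0,0,0,0.04,0,0.2,0.5]]
  ]
}}

```text
clock: 11.4
tool_pos: [0.5758, 0.0308, 0.107]
orientation: [179.9, 39.0, -93.9]
force: [-1.4, -0.2, 2.4]
opening: 0.0135
gripper_force: 30.0
```

```bash
python3 plan.py
```

```text
now 11.4 [0.5758 0.0308 0.107 ] tip in seat mm, rpy [21.5  0.1 -1.9] [  0.05 -14.    -0.15] F [-1.4 -0.2  2.4] grip 0.0135 [ -8.4  22.8  -4.7 -41.3 -71.7  21.3]
```

Seat contact found (+6 N at reading h ≈ -1.7 mm). Raise 2.2 mm and slide the lip under the ledge.

Request:
{"api": "play_rows", "payload": {
  "commands": [
    [[0,0,0,-0.05,0,-0.21,0.5],[0,0,0,-0.05,0,-0.21,0.5],[0,0,0,0.25,0,-0.29,0.5],[0,0,0,0.55,0,-0.36,0.5],[0,0,0,0.8,0,-0.42,0.5],[0,0,0,0.92,0,-0.45,0.5],[0,0,0,0.92,0,-0.45,0.5]]
  ]
}}

```text
clock: 11.98
tool_pos: [0.5747, 0.0204, 0.1035]
orientation: [179.7, 39.0, -94.0]
force: [0.0, 0.3, -4.9]
opening: 0.0139
gripper_force: 30.0
```

```bash
python3 plan.py 14,5,0.5
```

```text
now 11.98 [0.5747 0.0204 0.1035] tip in seat mm, rpy [10.6  0.6 -0.6] [  0.12 -13.99  -0.26] F [ 0.   0.3 -4.9] grip 0.0139 [ -9.3  23.3  -4.5 -41.1 -72.1  22. ]
14,5,0.5 [0.575 0.015 0.102] [0.001, -0.0, -0.004, 0.513, -0.032, -0.241]
```

Request:
{"api": "play_rows", "payload": {
  "commands": [
    [[0,0,0,0.2,0,-0.1,0.5],[0,0,0,0.4,0,-0.19,0.5],[0,0,0,0.51,0,-0.24,0.5],[0,0,0,0.51,0,-0.24,0.5]]
  ]
}}

```text
clock: 12.32
tool_pos: [0.5745, 0.015, 0.1026]
orientation: [179.8, 39.0, -94.0]
force: [-0.9, -0.0, -3.6]
opening: 0.0136
gripper_force: 30.0
```

```bash
python3 plan.py 14,0,0.5
```

```text
now 12.32 [0.5745 0.015  0.1026] tip in seat mm, rpy [5.3 0.4 0.9] [  0.08 -13.99  -0.21] F [-0.9 -0.  -3.6] grip 0.0136 [ -9.8  23.5  -4.3 -41.  -72.3  22.5]
14,0,0.5 [0.574 0.01  0.1  ] [0.001, -0.0, -0.004, 0.523, -0.016, -0.093]
```

Free; probe toward the lower stop wall.

Request:
{"api": "play_rows", "payload": {
  "commands": [
    [[0,0,0,0.1,0,-0.02,0.5],[0,0,0,0.2,0,-0.04,0.5],[0,0,0,0.3,0,-0.06,0.5],[0,0,0,0.3,0,-0.06,0.5]]
  ]
}}

```text
clock: 12.65
tool_pos: [0.5743, 0.0129, 0.1014]
orientation: [179.8, 39.0, -93.9]
force: [-0.8, 2.3, -2.8]
opening: 0.0137
gripper_force: 30.0
```

```bash
python3 plan.py 14,0,0.5
```

```text
now 12.65 [0.5743 0.0129 0.1014] tip in seat mm, rpy [2.9 0.4 0.6] [  0.09 -14.03  -0.18] F [-0.8  2.3 -2.8] grip 0.0137 [-10.   23.7  -4.3 -41.  -72.4  22.7]
14,0,0.5 [0.574 0.01  0.1  ] [0.001, 0.001, -0.003, 0.287, -0.024, -0.053]
```

Request:
{"api": "play_rows", "payload": {
  "commands": [
    [[0,0,0,0.1,0,-0.02,0.5],[0,0,0,0.1,0,-0.02,0.5]]
  ]
}}

```text
clock: 12.82
tool_pos: [0.5741, 0.0126, 0.1014]
orientation: [179.8, 39.1, -93.9]
force: [-2.1, 4.5, 1.5]
opening: 0.0137
gripper_force: 30.0
```

```bash
python3 plan.py 14,5,0
```

```text
now 12.82 [0.5741 0.0126 0.1014] tip in seat mm, rpy [2.6 0.5 0.6] [  0.1  -14.08  -0.16] F [-2.1  4.5  1.5] grip 0.0137 [-10.1  23.7  -4.3 -41.1 -72.5  22.8]
14,5,0 [0.575 0.015 0.102] [0.001, 0.001, -0.003, -0.212, -0.037, 0.13]
```

```bash
cat > lat.py <<'E'
from plan import *
from scipy.ndimage import map_coordinates
def ends(p,T,x,z,half,sgn=None):
    s=np.arange(-half-.03,half+.0301,.0005); r=[]
    c=p['color'].astype(float)
    acc=0
    for xx in x:
        q=proj(p,np.c_[np.full_like(s,xx),s,np.full_like(s,z)]@T[:3,:3].T+T[:3,3])
        acc=acc+np.stack([map_coordinates(c[...,k],[q[:,1],q[:,0]],order=1) for k in range(3)],1)
    acc/=len(x); acc=cv2.GaussianBlur(acc,(1,0),1) if 0 else acc
    from scipy.ndimage import gaussian_filter1d
    g=np.linalg.norm(gaussian_filter1d(acc,4,axis=0,order=1),axis=1)
    for side in(-1,1):
        m=np.abs(s-side*half)<.012; i=np.where(m)[0][np.argmax(g[m])]; w=slice(max(i-6,0),i+7)
        r.append(((s[w]*g[w]).sum()/g[w].sum()-side*half)*1e3)
    return np.round(r,1)
if __name__=='__main__':
    p=pickle.load(open('pics/v1top.png.pkl','rb'))
    Rc=R.from_matrix(Rs)*R.from_euler('xyz',[.15,-13.65,-.15],degrees=True); T=np.eye(4); T[:3,:3]=Rc.as_matrix(); T[:3,3]=np.array([.5746,.0243,.2154])-T[:3,:3]@G
    print('cover ends',ends(p,T,np.arange(.05,.0585,.001),.005,.075),'tip',)
    for f in('v1top.png','top1.png'):
        p=pickle.load(open(f'pics/{f}.pkl','rb')); print('box block ends',ends(p,Tb,np.arange(.05,.082,.002),.138,.095))
    p=pickle.load(open('pics/top1.png.pkl','rb')); print('box ledge ends',ends(p,Tb,np.arange(-.08,-.07,.002),.092,.095))
    print('cover on bench',ends(p,pose(.4523,.3523,64.8),np.arange(.05,.0585,.001),.005,.075))
E
python3 lat.py
```

```text
cover ends [11.6  1.5] tip
box block ends [ 2.  10.5]
box block ends [ 2.5 10.5]
box ledge ends [ 0.5 10.5]
cover on bench [-0.5 -0. ]
```

```bash
sed -i 's/<.012/<.006/' lat.py; python3 lat.py
```

```text
cover ends [1.5 1.5] tip
box block ends [2.  0.4]
box block ends [2.5 0.4]
box ledge ends [ 0.5 -0.5]
cover on bench [-0.5 -0. ]
```

```bash
sed -i 's|^def cover_T|os_=os_+Rs@[.0027,0,-.0017]\ndef cover_T|' plan.py; python3 plan.py 14,2,0.5,-.3 11,2,.5,-.3 8,2,.5,-.3 5,2,.4,-.3 3,2,.3,-.3
```

```text
now 12.82 [0.5741 0.0126 0.1014] tip in seat mm, rpy [-0.1  0.5  2.3] [  0.1  -14.08  -0.16] F [-2.1  4.5  1.5] grip 0.0137 [-10.1  23.7  -4.3 -41.1 -72.5  22.8]
14,2,0.5,-.3 [0.575 0.015 0.1  ] [0.001, 0.001, -0.003, -0.154, -0.067, 0.239]
11,2,.5,-.3 [0.575 0.016 0.097] [0.001, 0.054, -0.003, -0.03, -0.068, 0.581]
8,2,.5,-.3 [0.575 0.017 0.094] [0.001, 0.106, -0.003, 0.111, -0.068, 0.916]
5,2,.4,-.3 [0.575 0.018 0.09 ] [0.001, 0.159, -0.003, 0.272, -0.069, 1.254]
3,2,.3,-.3 [0.575 0.019 0.087] [0.001, 0.193, -0.003, 0.39, -0.07, 1.477]
```

Request:
{"api": "play_rows", "payload": {
  "commands": [
    [[0,0,0,-0.2,-0.06,0.12,0.5],[0,0,0,-0.2,-0.06,0.22,0.5],[0,0.018,0,-0.16,-0.06,0.34,0.5],[0,0.036,0,-0.12,-0.06,0.46,0.5],[0,0.054,0,-0.08,-0.06,0.58,0.5],[0,0.08,0,-0.01,-0.06,0.75,0.5],[0,0.106,0,0.06,-0.06,0.91,0.5],[0,0.106,0,0.06,-0.06,0.91,0.5]]
  ]
}}

```text
clock: 13.48
tool_pos: [0.5752, 0.018, 0.0938]
orientation: [179.9, 32.8, -93.8]
force: [0.7, -0.2, -4.0]
opening: 0.0136
gripper_force: 30.0
```

```bash
python3 plan.py 8,2,.5,-.3 5,2,.4,-.3 3,2,.3,-.3 2,2,.2,-.3 1,2,.2,-.3
```

```text
now 13.48 [0.5752 0.018  0.0938] tip in seat mm, rpy [ 2.6 -0.3  0.8] [ 0.06 -7.78 -0.07] F [ 0.7 -0.2 -4. ] grip 0.0136 [ -4.9  21.6  -6.6 -35.9 -67.3  17.1]
8,2,.5,-.3 [0.575 0.017 0.094] [0.001, -0.004, -0.001, 0.056, 0.011, -0.002]
5,2,.4,-.3 [0.575 0.018 0.09 ] [0.001, 0.049, -0.001, 0.179, 0.01, 0.35]
3,2,.3,-.3 [0.575 0.019 0.087] [0.001, 0.083, -0.001, 0.272, 0.01, 0.585]
2,2,.2,-.3 [0.575 0.019 0.086] [0.001, 0.101, -0.001, 0.322, 0.01, 0.706]
1,2,.2,-.3 [0.575 0.019 0.085] [0.001, 0.118, -0.001, 0.372, 0.009, 0.817]
```

Request:
{"api": "play_rows", "payload": {
  "commands": [
    [[0,0.015,0,0.09,0,0.12,0.5],[0,0.03,0,0.14,0,0.24,0.5],[0,0.049,0,0.18,0,0.35,0.5],[0,0.066,0,0.23,0,0.47,0.5],[0,0.083,0,0.27,0,0.585,0.5],[0,0.1,0,0.32,0,0.7,0.5],[0,0.1,0,0.32,0,0.7,0.5]]
  ]
}}

```text
clock: 14.07
tool_pos: [0.5752, 0.0185, 0.0859]
orientation: [179.9, 27.1, -93.8]
force: [0.7, -0.0, -3.2]
opening: 0.0138
gripper_force: 30.0
```

```bash
python3 plan.py  1,2,.2,-.3 0,2,0,-.3 0,2,-.3,-.3
```

```text
now 14.07 [0.5752 0.0185 0.0859] tip in seat mm, rpy [ 1.3 -0.2  0. ] [ 0.09 -2.1  -0.12] F [ 0.7 -0.  -3.2] grip 0.0138 [ -0.4  20.2  -9.  -30.7 -62.9  11.3]
1,2,.2,-.3 [0.575 0.019 0.085] [0.002, 0.019, -0.002, -0.023, -0.002, 0.112]
0,2,0,-.3 [0.575 0.019 0.084] [0.002, 0.037, -0.002, 0.019, -0.003, 0.246]
0,2,-.3,-.3 [0.575 0.02  0.083] [0.002, 0.037, -0.002, 0.02, -0.003, 0.276]
```

Request:
{"api": "play_rows", "payload": {
  "commands": [
    [[0,0.01,0,-0.03,0,0.06,0.5],[0,0.019,0,-0.02,0,0.11,0.5],[0,0.028,0,0,0,0.18,0.5],[0,0.037,0,0.02,0,0.24,0.5],[0,0.037,0,0.02,0,0.24,0.5],[0,0.037,0,0.02,0,0.26,0.5]]
  ]
}}

```text
clock: 14.57
tool_pos: [0.5754, 0.0181, 0.0844]
orientation: [179.9, 25.0, -93.8]
force: [-3.6, -5.9, 6.1]
opening: 0.0137
gripper_force: 30.0
```

```bash
python3 plan.py  0,2,0,-.3; python3 -c "
from h import *
print(ctrl.get_obs()['moment'].round(2))"
```

```text
now 14.57 [0.5754 0.0181 0.0844] tip in seat mm, rpy [ 1.1 -0.5  1.3] [ 0.04  0.02 -0.12] F [-3.6 -5.9  6.1] grip 0.0137 [  1.3  19.6  -9.8 -28.6 -61.5   9. ]
0,2,0,-.3 [0.575 0.019 0.084] [0.001, -0.0, -0.002, -0.095, 0.029, 0.13]
[-1.9   1.33  0.53]
```

Request:
{"api": "play_rows", "payload": {
  "commands": [
    [[0,0,0,0,0,-0.06,0.5],[0,0,0,0,0,-0.06,0.5],[0,0,0,0,0,-0.06,0.5]]
  ]
}}

```text
clock: 14.82
tool_pos: [0.5754, 0.0181, 0.0844]
orientation: [179.9, 25.0, -93.9]
force: [-1.3, -5.6, 3.4]
opening: 0.0141
gripper_force: 30.0
```

```bash
cat > st.py <<'E'
from plan import *
Fz=Rs.T@(o['force']+[0,0,4]); print(*seatpose(),'Fseat',Fz.round(1),'Mseat',(Rs.T@o['moment']).round(2),o['clock'])
E
python3 st.py
```

```text
[ 1.1 -0.4  1.2] [ 0.05 -0.03 -0.16] Fseat [-2.   1.   9.1] Mseat [0.93 2.31 0.04] 14.8167
```

Request:
{"api": "play_rows", "payload": {
  "commands": [
    [[0,0.008,0,0.02,0,0.05,0.5],[0,0.016,0,0.04,0,0.1,0.5],[0,0.016,0,0.04,0,0.1,0.5]]
  ]
}}

```text
clock: 15.07
tool_pos: [0.5754, 0.0175, 0.084]
orientation: [179.9, 24.0, -93.8]
force: [-3.7, -8.9, 9.1]
opening: 0.0137
gripper_force: 30.0
```

```bash
python3 st.py
```

```text
[ 0.8 -0.5  2.3] [ 0.04  0.97 -0.11] Fseat [-2.7  3.1 15.8] Mseat [ 1.55  2.64 -0.03] 15.0667
```

```bash
cat > y.py <<'E'
from plan import *
c=cover_now(); cc=c[:3,3]
Rn=R.from_euler('z',1.1,degrees=True)
# pitch back to a=0, then yaw by 1.1 deg about the vertical through the cover centre
for a,h,xt in((0,3,1.6),(0,1.8,1.6),(0,1.1,1.6),(0,.6,1.6),(0,0,1.6)):
    T=cover_T(a,xt,h,-.4); Rc=Rn.as_matrix()@T[:3,:3]; p=T[:3,3]+Rc@G; print(h,row(p,R.from_matrix(Rc@Fl)))
E
python3 y.py
```

```text
3 [-0.007, -0.017, -0.019, -0.116, 0.046, -0.181]
1.8 [-0.007, -0.017, -0.019, -0.118, 0.046, -0.061]
1.1 [-0.007, -0.017, -0.019, -0.119, 0.046, 0.009]
0.6 [-0.007, -0.017, -0.019, -0.12, 0.046, 0.059]
0 [-0.007, -0.017, -0.019, -0.121, 0.046, 0.119]
```

Request:
{"api": "play_rows", "payload": {
  "commands": [
    [[0,-0.008,0,-0.05,0,-0.15,0.5],[-0.003,-0.016,-0.01,-0.1,0.02,-0.28,0.5],[-0.007,-0.017,-0.019,-0.12,0.04,-0.28,0.5],[-0.007,-0.017,-0.019,-0.12,0.04,-0.28,0.5]]
  ]
}}

```text
clock: 15.4
tool_pos: [0.5749, 0.0184, 0.0855]
orientation: [179.9, 25.1, -92.7]
force: [-1.4, -3.2, -2.7]
opening: 0.0137
gripper_force: 30.0
```

```bash
sed -i 's/86.3)/87.4)/; s/^def cover_T/os_=os_\ndef cover_T/' plan.py
python3 - <<'E'
import re
s=open('plan.py').read()
# keep the point under the cover centre fixed when turning the box model
s=s.replace("os_=os_\n","_T=pose(.575,.0205,86.3); _Rs=_T[:3,:3]@np.array([[c25,0,-s25],[0,1,0],[s25,0,c25]]); _o=_T[:3,:3]@[-.075,0,.075]+_T[:3,3]+_Rs@[.0027,0,-.0017]\nos_=_o+_Rs@[.0641,-.0004,0]-Rs@[.0641,-.0004,0]\n",1)
open('plan.py','w').write(s)
E
python3 st.py; python3 plan.py 0,2,1 0,2,.5 0,2,0
```

```text
[ 1.8 -0.2  2. ] [ 0.06 -0.12 -0.1 ] Fseat [-2.4  1.2  2.6] Mseat [ 0.14  3.08 -0.25] 15.4
now 15.4 [0.5749 0.0184 0.0855] tip in seat mm, rpy [ 1.8 -0.2  2. ] [ 0.06 -0.12 -0.1 ] F [-1.4 -3.2 -2.7] grip 0.0137 [  1.2  19.8  -9.4 -28.6 -62.2  10. ]
0,2,1 [0.575 0.019 0.084] [0.001, 0.002, -0.002, -0.019, 0.026, 0.115]
0,2,.5 [0.575 0.019 0.084] [0.001, 0.002, -0.002, -0.019, 0.026, 0.165]
0,2,0 [0.575 0.02  0.084] [0.001, 0.002, -0.002, -0.019, 0.026, 0.215]
```

Request:
{"api": "play_rows", "payload": {
  "commands": [
    [[0,0,0,0,0,0.04,0.5],[0,0,0,0,0,0.08,0.5],[0,0,0,0,0,0.08,0.5]]
  ]
}}

```text
clock: 15.65
tool_pos: [0.575, 0.0188, 0.0851]
orientation: [179.9, 25.1, -92.7]
force: [-0.5, -4.6, -2.6]
opening: 0.0137
gripper_force: 30.0
```

```bash
python3 st.py
```

```text
[ 2.  -0.2  1.5] [ 0.02 -0.1  -0.09] Fseat [-3.6  0.3  3.2] Mseat [ 0.19  3.6  -0.24] 15.65
```

Request:
{"api": "play_rows", "payload": {
  "commands": [
    [[0,0,0,0,0,0.04,0.5],[0,0,0,0,0,0.08,0.5],[0,0,0,0,0,0.08,0.5]]
  ]
}}

```text
clock: 15.9
tool_pos: [0.575, 0.0191, 0.0848]
orientation: [180.0, 25.1, -92.7]
force: [-1.8, -6.0, 0.7]
opening: 0.0138
gripper_force: 30.0
```

```bash
python3 st.py
```

```text
[ 2.1 -0.2  1.1] [ 0.01 -0.1  -0.07] Fseat [-3.5  1.6  6.8] Mseat [ 0.52  3.36 -0.26] 15.9
```

Request:
{"api": "play_rows", "payload": {
  "commands": [
    [[0,0,0,0.06,0,-0.1,0.5],[0,0,0,0.12,0,-0.1,0.5],[0,0,0,0.12,0,-0.1,0.5]]
  ]
}}

```text
clock: 16.15
tool_pos: [0.5748, 0.0185, 0.0849]
orientation: [179.9, 25.2, -92.7]
force: [-0.9, -0.6, -0.2]
opening: 0.014
gripper_force: 30.0
```

```bash
python3 st.py
```

```text
[ 1.6 -0.1  1.4] [ 0.03 -0.17 -0.08] Fseat [1.  0.8 3.7] Mseat [ 0.34  2.03 -0.1 ] 16.15
```

Cover rests on the face with about its own weight. Release and back off.

Request:
{"api": "play_rows", "payload": {
  "commands": [
    [[0,0,0,0,0,0,1.6],[0,0,0,0,0,0,1.8],[0,0,0,0,0,0,2.2],[0,0,0,0,0,0,3],[0,0,0,0,0,0,4],[0,0,0,0,0,0,5],[0,0,0,0,0,0,5]]
  ]
}}

```text
clock: 16.73
tool_pos: [0.5749, 0.018, 0.0848]
orientation: [179.9, 25.1, -92.7]
force: [0.1, -0.0, 0.5]
opening: 0.0429
gripper_force: 0.0
```

Request:
{"api": "play_rows", "payload": {
  "commands": [
    [[0,0,0,0,0,-1,5],[0,0,0,0,0,-3,5],[0,0,0,0,0,-6,5],[0,0,0,0,0,-10,5],[0,0,0,0,0,-14,5],[0,0,0,0,0,-18,5],[0,0,0,0,0,-22,5],[0,0,0,0,0,-22,5]]
  ]
}}

```text
clock: 17.4
tool_pos: [0.573, -0.0799, 0.2928]
orientation: [-179.3, 24.8, -92.5]
force: [0.4, -1.6, 1.3]
opening: 0.0498
gripper_force: 0.0
```

```bash
python3 go.py .4,-.3,.3,180,0,-120
python3 - <<'E'
from plan import *
print(p0,o['force'].round(1),o['opening'],o['moment'].round(2),o['joint_pos'].round(1))
p=snap('scene','e_scene.png'); q=snap('top','e_top.png')
for n,v in(('s',p),('t',q)):
    for t in('cover','gasbox','cover_grip'): print(n,t,[(np.round(d['bbox']).tolist(),round(d['conf'],2)) for d in ctrl.find_in(v,t)][:3])
E
```

```text
[0.093, 0.428, 0.47, 20.333, 16.211, -10.4]
[ 0.57302611 -0.07989056  0.29277866] [ 0.4 -1.6  1.3] 0.049768507077661964 [-1.3   0.02 -0.06] [ -7.8  12.9   8.1 -24.8 -87.2   6.8]
s cover [([206.0, 199.0, 50.0, 19.0], 0.79), ([371.0, 248.0, 62.0, 43.0], 0.76)]
s gasbox [([196.0, 193.0, 80.0, 70.0], 0.76)]
s cover_grip [([370.0, 246.0, 64.0, 46.0], 0.82), ([206.0, 198.0, 51.0, 19.0], 0.63)]
t cover [([241.0, 149.0, 26.0, 49.0], 0.85), ([129.0, 269.0, 44.0, 35.0], 0.56)]
t gasbox [([224.0, 142.0, 46.0, 64.0], 0.57), ([235.0, 146.0, 34.0, 61.0], 0.56)]
t cover_grip [([239.0, 152.0, 25.0, 44.0], 0.79), ([130.0, 268.0, 45.0, 35.0], 0.58)]
```

Request:
{"api": "play_rows", "payload": {
  "commands": [
    [[0,0.05,0.05,2.5,2,-3,5],[0.02,0.1,0.1,5,4,-6,5],[0.03,0.15,0.16,8,6,-8,5],[0.04,0.2,0.22,11,8,-10,5],[0.05,0.26,0.28,14,10,-10.4,5],[0.07,0.32,0.35,16.5,13,-10.4,5],[0.08,0.38,0.41,18.5,15,-10.4,5],[0.09,0.43,0.47,20.3,16.2,-10.4,5]]
  ]
}}

```text
clock: 18.47
tool_pos: [0.3959, -0.2964, 0.2919]
orientation: [179.2, -0.4, -120.0]
force: [-0.1, -0.0, 0.2]
opening: 0.0498
gripper_force: 0.0
```

```bash
cat > fin.py <<'E'
from plan import *
T=cover_T(0,2,0,-.4); out=[]
for n in('scene','top'):
    p=snap(n,'f_'+n+'.png'); c=p['color'][:,:,::-1]
    q0=proj(p,T[:3,3])[0]; x,y=np.round(q0-45).astype(int)
    b0=cv2.resize(c[y:y+90,x:x+90],(400,300*400//300),interpolation=2); b0=cv2.resize(b0,(400,300)) if 0 else b0
    b0=b0[50:350]; b=b0.copy(); k=400/90
    for F in COVER: cv2.polylines(b,[np.round((proj(p,F@T[:3,:3].T+T[:3,3])+.5-[x,y])*k-[0,50]).astype(int)],1,(0,0,255),1)
    out.append(np.vstack([b0,b]))
cv2.imwrite('pics/fin.png',np.hstack(out))
E
python3 fin.py
```

```text
(no output)
```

View pics/fin.png

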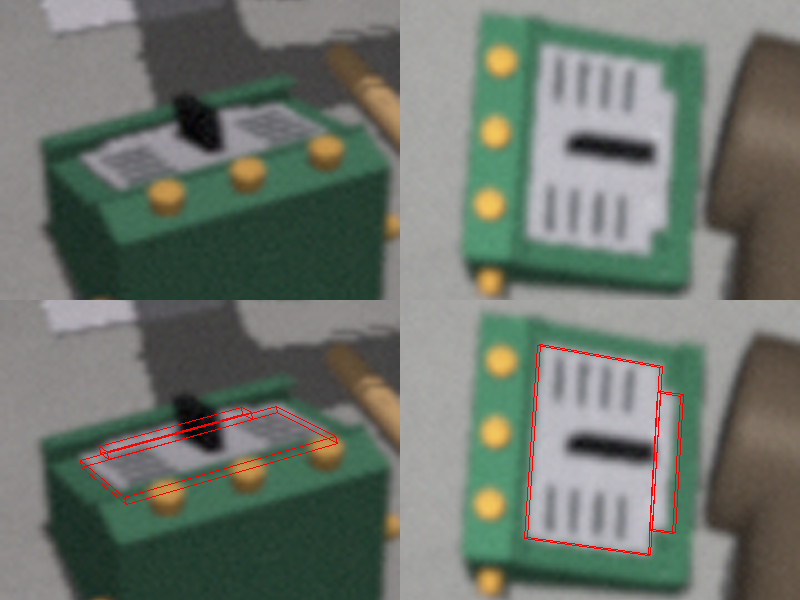

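The picture shows the cover flat on the face at top crop (600,150), with its lip under the ledge and roughly even margins. One numeric check of centring, and whether the bystanders moved.

Run:
```python
from lat import *
p=pickle.load(open('pics/f_top.png.pkl','rb'))
T=cover_T(0,2,0,0)
print('cover',ends(p,T,np.arange(.05,.0585,.001),.005,.075),ends(p,T,np.arange(-.02,-.01,.001),.005,.075),'block',ends(p,pose(*BX),np.arange(.05,.082,.002),.138,.095))
a=pickle.load(open('pics/scene1.png.pkl','rb'))
b=pickle.load(open('pics/f_scene.png.pkl','rb'))
for t in('hammer','tin','flange','blank'):
    print(t,[[np.round(d['bbox']).tolist() for d in ctrl.find_in(x,t)][:2] for x in (snap('scene'),snap('top'))])
print(ctrl.get_obs()['clock'])
```

```text
cover [-1.5  0.5] [-2.5  1.6] block [ 0.9 -1. ]
hammer [[[261.0, 188.0, 49.0, 50.0]], [[227.0, 218.0, 53.0, 27.0]]]
tin [[[156.0, 173.0, 15.0, 25.0], [195.0, 195.0, 70.0, 39.0]], [[332.0, 135.0, 18.0, 22.0]]]
flange [[[232.0, 309.0, 22.0, 28.0]], [[161.0, 138.0, 22.0, 18.0]]]
blank [[[192.0, 160.0, 43.0, 25.0]], [[335.0, 204.0, 26.0, 20.0]]]
19.3667
```

Centred to within 1 mm, and the bystanders show no movement (the arm partly hides the hammer and blank in the top view). Handing in.

```bash
python3 -c "
from plant import ctrl
print(ctrl.close_job())"
```

```text
the job is handed in; nothing more can be done
None
```

The cover is back on the green box: lip hooked under the ledge, swung down gently, lying flat and centred to about 1 mm, released, with no sign that anything else on the bench moved; the job is handed in at about 19 s, and no verdict was shown.

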